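# Make up two actuator part kits

### The arm

A 6-joint arm with a two-finger parallel gripper is mounted at the origin on the work surface. World frame = base frame: x ahead of the robot, y to its left, z up, the work surface at z = 0. Lengths are in m, angles in rad, forces in N, time in s.
With the tool pointing down it reaches from about 0.25 to 0.725 m from the base axis. Payload 4 kg.
Tool frame: the origin (TCP) lies between the finger pads; the fingertips stand 25 mm ahead of it and the grasp point (between the pads) lies 6 mm ahead of it; z points along the fingers, y is the direction in which the jaws open and shut (so a half turn about z gives the same grasp; the last joint's range is limited). The gripper opens to 85 mm and grips with 20 to 120 N. Pads are 22 mm wide; open, the fingers measure 114 mm over their backs; the gripper's body (76 mm by 85 mm) begins 54 mm behind the grasp point. The pads swing forward as they close: fully open they stand 13 mm farther back than shut.
Start: joints at [-1.26, 0.241, 0.005, 1.335, 0, 1.571], TCP at [0.153, -0.476, 0.256] pointing down, gripper open.
Joint ranges: [-2.72, 2.72], [-1.05, 1.87], [-1.09, 1.28], [-1.99, 2.15], [-1.42, 1.44], [-3.14, 3.14]. Speed limits (rad/s): [2.79, 2.79, 3.14, 3.14, 3.14, 3.14].

### API

Orientations are given as [roll, pitch, yaw] about the fixed x, y, z axes, in that order (R = Rz(yaw) Ry(pitch) Rx(roll)).
In Python, from bench import ctrl gives the robot as it stands.
- The arm moves only by the shell command python3 -m crank 'ROWS' [OPENING] [FORCE]. ROWS is JSON, a list of rows, each a list of 4 numbers: the shift along the world's x, y, z in m, then the turn about the world's z in degrees. In form: [[dx, dy, dz, spin], ...]. A call has 1 to 12 rows; each row shifts and turns the pose as measured when the row begins; what a row does not reach is not made up. A row lasts 1/10 s, in which the tool goes at most 50 mm and 8.59 degrees, less where a joint would pass 70% of its speed; a pose out of reach is approached as far as the arm can. A call is refused whole if a number of a shift passes 0.05 or a number of a turn 8.59, either way. A call with a gripper value outside its range is refused whole. OPENING is the opening, from 0 (shut) to 1 (fully open), set as the call begins (- or left out, the last holds). The fingers move at their own pace and stop on an object; FORCE is the grip in N (left out, the last holds). Time passes only in rows, so rows that do not move let the fingers close. It gives the time, the measured TCP pose, the force and the opening at its end, in the units of the state.
- ctrl.state(): the state, without advancing time (a new reading comes with each control period).
- ctrl.read_camera(name): name is "scene" or "top"; returns a dict with "frame" (384x512x3 uint8, red, green, blue), "mtx" (3x3 intrinsics, pixels), "k1" (the pictures are not rectified: a ray, as slopes to the right and down, at radius r is drawn at 1 + k1 r^2 times it, then the intrinsics apply), "rvec" (rotation vector, rad) and "tvec" (3), from world to camera coordinates, as OpenCV has them. Camera axes: x right, y down, z forward; pixel columns grow to the right and rows downward; lengths in m; the calibration is good to about 2 mm. A picture is of the moment at which its call begins. There is no depth.
- ctrl.close_job(): hands the job in, once; it reports no verdict.
The state is a dict: "time": time; "joints": joint angles; "joint_vel": joint speeds; "joint_efforts": joint torques, N m; "tcp_pos": TCP position; "tcp_rot": TCP orientation; "force": force on the tool from outside, world axes, zero at the start; "moment": the same for the moment, N m; "grip_width": finger opening in m.
Only numpy, scipy, OpenCV 4.12 (cv2) and the standard library are available. Lean on these libraries where they do the work, as an engineer would, in place of code of your own. Each camera call takes 0.05 s, during which the arm holds its last target. There are 200 camera calls.

### The job

Make up the two kits from the parts on the bench. In the three-compartment tray put the piston in the middle compartment and the large collar and the hexagon plug in the two end compartments, one in each, either way about; in the two-compartment tray put the small collar and the port block, one in each compartment. Every part stands upright, as it does now, flat on the tray floor; leave the tape roll, the screwdriver and the bottle where they are.

Things in the scene. Friction and masses are not known exactly. Their poses are not given: they have to be found in the camera images.
- big_collar_mid (a point): Large collar: plain brass ring standing on its flat end, outside diameter 54 mm, bore 30 mm, 44 mm tall, about 0.59 kg. The point is its centre, half-way up (22 mm above its underside); z up along its axis.
- small_collar_mid (a point): Small collar: plain brass ring standing on its flat end, outside diameter 36 mm, bore 20 mm, 44 mm tall, about 0.26 kg. The point is its centre, half-way up (22 mm above its underside); z up along its axis.
- piston_mid (a point): Piston: steel, round, standing with its stem up: a body 44 mm in diameter and 30 mm tall with two dark seal bands, and on top of it a stem 18 mm in diameter up to 50 mm total height; about 0.38 kg. The point is on its axis, 25 mm above its underside (half-way up); z up along the stem.
- block_mid (a point): Port block: plain aluminium rectangular block, 46 mm along its x, 32 mm along its y, 44 mm tall, with two dark round ports on top and on its long sides; about 0.17 kg. The point is its centre, 22 mm above its underside; z up.
- hex_plug_mid (a point): Hexagon plug: dark steel hexagonal prism, 36 mm across flats (41.6 mm across corners), 28 mm tall, with a round steel boss 24 mm in diameter on top up to 44 mm total height; about 0.26 kg. The point is on its axis, 22 mm above its underside. z up; two of the flats face its +y and -y, the other flats are at every 60 degrees.
- tray3: Three-compartment kit tray: open plastic tray with grey walls and a black floor, fixed to the bench, outside 118 mm along its x by 226 mm along its y, walls 22 mm high and 4 mm thick, floor 4 mm thick. Three equal compartments in a row along its y, each 110 mm (x) by 70 mm (y) inside, with centres at y = -74, 0 and +74 mm (x = 0). Origin: centre of its underside, on the bench; z up.
- tray2: Two-compartment kit tray: as the other (fixed, grey walls, black floor, walls 22 mm high and 4 mm thick, floor 4 mm thick), outside 118 mm along its x by 152 mm along its y. Two equal compartments along its y, each 110 mm (x) by 70 mm (y) inside, with centres at y = -37 and +37 mm (x = 0). Origin: centre of its underside, on the bench; z up.
- tape: Roll of green tape lying flat among the parts, 60 mm in diameter, hole 38 mm, 24 mm tall; not part of a kit, to be left alone. Origin: centre of its underside.
- screwdriver: Screwdriver with an orange handle, 200 mm long, lying beyond the trays as seen from the robot, to be left alone. It lies along its x (handle to -x). Origin: at its underside, about mid-length.
- bottle: Pale whitish plastic drinks bottle with a white cap, 64 mm in diameter, 210 mm tall, standing to the robot's right, to be left alone. Origin: centre of its underside.
Things that resemble listed ones, but are neither listed nor needed, are in the scene too. What is shaped like the part that bears piston_mid but blue is not meant.

How it is judged:
By the outcome, as a careful person would: the job done as asked, in the order asked, and still so for the second after the job is handed in, with the robot touching nothing.
It also fails if it takes over 115 s, if anything falls off the work surface, if the arm or the gripper's body presses on something with over 40 N, if the wrist force passes 120 N, or if a joint passes its speed limit or range.

## Working session

There is one attempt and no reset: what is moved stays moved. The work goes in short steps, Python scripts to look and compute and a shell command to move; the robot and the scene stay as the last step left them, time stands still between calls to the robot, and variables do not carry over. Pictures are saved under pics/ and viewed, about 12 in all and at most 16, crops included, and the job is handed in when it is done.

```bash
mkdir -p pics
cat > h.py <<'E'
import numpy as np, cv2
from bench import ctrl
def snap(name,fn=None,crop=None,scale=1):
    d=ctrl.read_camera(name); np.savez(name+'.npz',**{k:np.array(v) for k,v in d.items()})
    if fn: save(name,fn,crop,scale)
def save(name,fn,crop=None,scale=1):
    im=np.load(name+'.npz')['frame'][:,:,::-1]
    if crop: im=im[crop[1]:crop[3],crop[0]:crop[2]]
    cv2.imwrite('pics/'+fn,cv2.resize(im,None,fx=scale,fy=scale,interpolation=cv2.INTER_CUBIC))
def w(name,u,v,z):
    d=np.load(name+'.npz');K=d['mtx'];k=float(d['k1'])
    p=np.array([(u-K[0,2])/K[0,0],(v-K[1,2])/K[1,1]]);q=p.copy()
    for _ in range(30): q=p/(1+k*(q@q))
    R=cv2.Rodrigues(d['rvec'].astype(float))[0];t=d['tvec'].ravel()
    r=R.T@np.array([q[0],q[1],1]);c=-R.T@t
    return c+r*(z-c[2])/r[2]
def px(name,P):
    d=np.load(name+'.npz');K=d['mtx'];R=cv2.Rodrigues(d['rvec'].astype(float))[0]
    c=R@np.array(P)+d['tvec'].ravel();q=c[:2]/c[2];q=q*(1+float(d['k1'])*(q@q))
    return q[0]*K[0,0]+K[0,2],q[1]*K[1,1]+K[1,2]
E
python3 - <<'E'
from h import *
snap('top','top1.png',None,1.5);snap('scene','scene1.png',None,1.5)
for n in('top','scene'):
    d=np.load(n+'.npz');R=cv2.Rodrigues(d['rvec'])[0];print(n,-R.T@d['tvec'].ravel(),d['mtx'][0,0],d['k1'])
print(ctrl.state())
E
```

```text
top [ 0.36849335 -0.0692131   1.14498464] 429.15985422231455 0.01605022355261397
scene [ 1.64284674 -0.27860123  1.06080949] 437.82459755033597 0.047575253643695345
{'time': 0.1, 'joints': array([-1.26002171e+00,  2.41330758e-01,  3.87205048e-03,  1.33523166e+00,
       -4.07314524e-05,  1.57083237e+00]), 'joint_vel': array([-0.00132768, -0.00141066,  0.00129936, -0.00072928, -0.00020286,
        0.00159231]), 'joint_efforts': array([ 2.05032375e-04, -3.73138154e+01,  2.53009272e+01,  1.08151601e-02,
        1.29366013e-04,  1.94229426e-05]), 'tcp_pos': array([ 0.15272686, -0.47555237,  0.25551039]), 'tcp_rot': array([-3.13969861e+00,  4.07996492e-05,  3.10738646e-01]), 'force': array([0.83565721, 0.04921906, 0.15128429]), 'moment': array([-0.00361225,  0.00115596, -0.02912338]), 'grip_width': 0.08576170043247379}
```

View pics/top1.png

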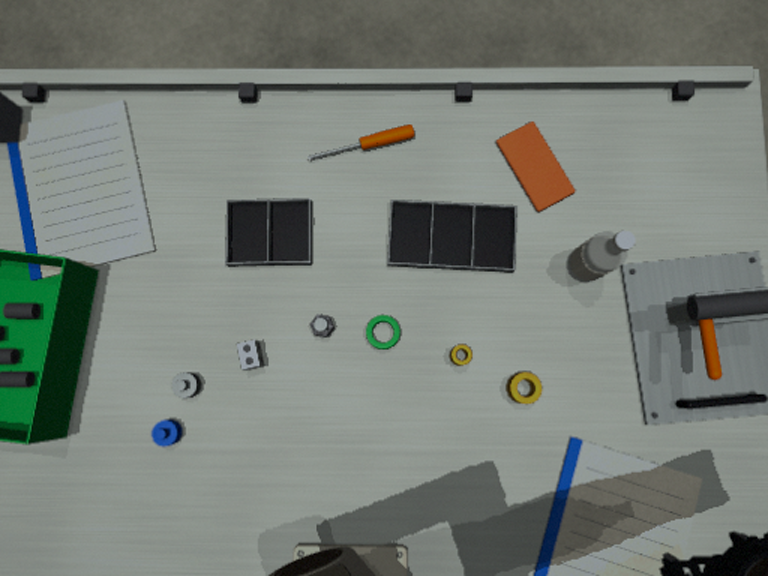

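View pics/scene1.png

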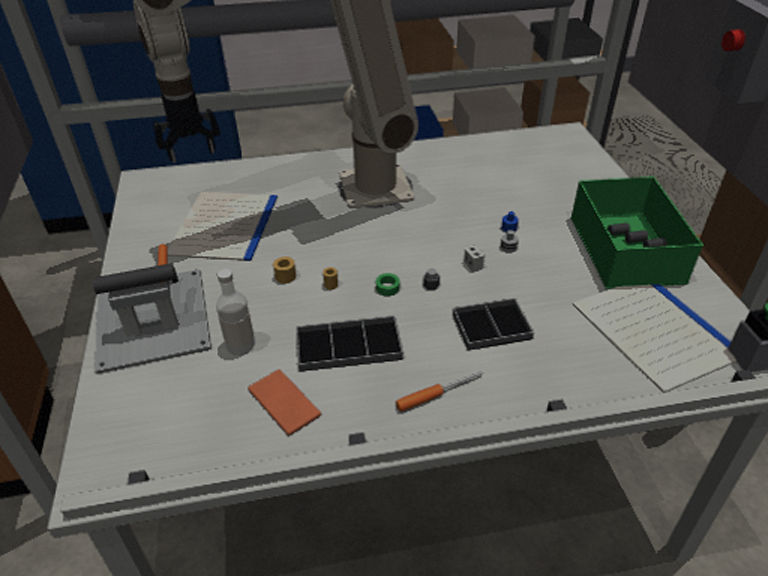

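The top view shows (in 1.5x pixels) the large collar at (524,387), small collar (461,355), tape (383,331), hex plug (321,325), block (249,354), piston (187,385) with its blue lookalike at (166,432). Tray2 is at (269,232) and tray3 at (452,236). I'll enlarge this for accuracy.

Run:
```python
from h import *
save('top','c1.png',(95,125,235,275),4); save('top','c2.png',(235,125,375,275),4)
```

```text
(no output)
```

View pics/c1.png

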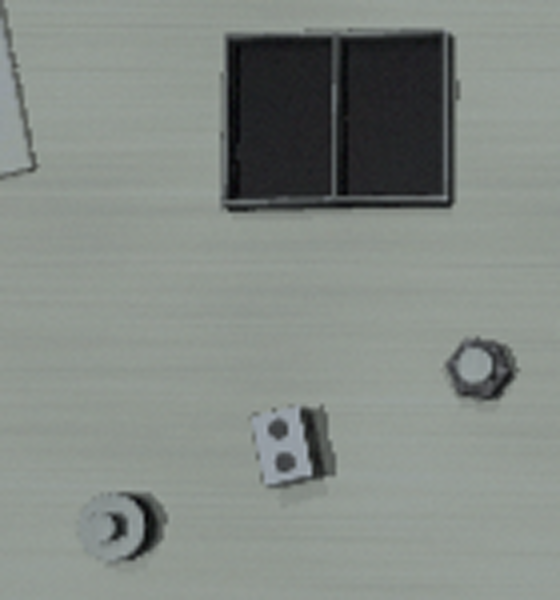

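View pics/c2.png

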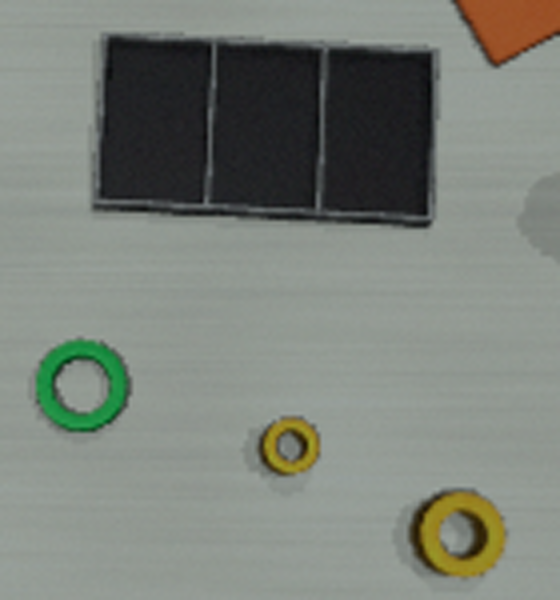

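c1 (4x crop) shows the tray2 rim centre at (336,117), the hex boss at (476,365), the block top centre at (283,446) with its long axis (275,409)-(292,483), and the piston stem at (100,526) and body top at (111,527). c2 shows the tray3 rim corners at (104,36), (438,50), (431,218) and (95,204), the small collar at (290,446), the large collar at (460,534) and the tape at (82,386).

Run:
```python
from h import *
def c(U,V,z,x0,y0=125): return w('top',(U+.5)/4-.5+x0,(V+.5)/4-.5+y0,z)
def show(n,a): print(n,np.round(a*1000,1))
L=95;R=235
pos={}
for n,U,V,z,o in [('hex boss',476,365,.044,L),('block',283.5,446,.044,L),('pist stem',100,526,.05,L),('pist body',111,527,.03,L),('small',290,446,.044,R),('big',460,534,.044,R),('tape',82,386,.024,R)]:
    show(n,c(U,V,z,o))
a=c(275,409,.044,L)-c(292,483.5,.044,L);print('block len',np.hypot(*a[:2]),'x dir deg',np.degrees(np.arctan2(a[1],a[0])))
for n,P,o in [('t2',[(226,36),(446,32),(450,201),(225,203)],L),('t3',[(104,36),(438,50),(431,218),(95,204)],R)]:
    q=[c(*p,.022,o) for p in P];m=sum(q)/4;show(n,m)
    y=(q[0]+q[3]-q[1]-q[2])/2;x=(q[0]+q[1]-q[2]-q[3])/2
    print(np.linalg.norm(y),np.linalg.norm(x),'yaw',np.degrees(np.arctan2(-y[0],y[1])),np.degrees(np.arctan2(x[1],x[0])))
# hex: enlarge
save('top','hex.png',(200,202,230,232),14)
save('scene','sc.png',(175,150,365,260),4)
```

```text
hex boss [464.   52.9  44. ]
block [411.6 175.4  44. ]
pist stem [360.5 288.9  50. ]
pist body [359.7 288.2  30. ]
small [ 413.2 -186.7   44. ]
big [ 358.6 -292.8   44. ]
tape [452.4 -53.8  24. ]
block len 0.049078709780114194 x dir deg 14.86179524486023
t2 [632.2 152.1  22. ]
0.1497149297951642 0.11546242330965058 yaw 0.8695798677244211 2.1893497241841677
t3 [ 626.3 -176.1   22. ]
0.22306050344057482 0.11477675131078742 yaw -2.4167113597038297 -3.2586501143617568
```

View pics/hex.png

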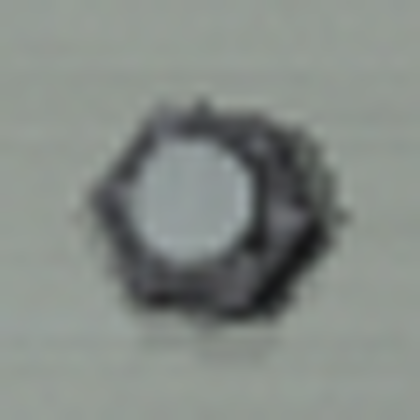

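View pics/sc.png

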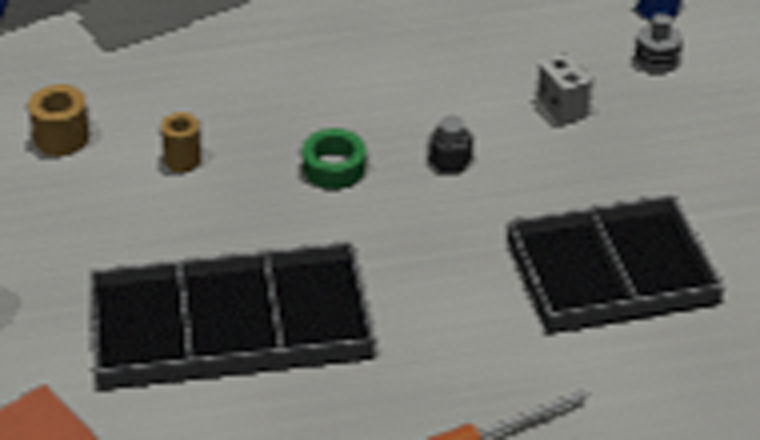

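Seen: the piston's blue twin is close behind it towards the robot (−x). Piston ≈ (0.360, 0.288), collars ≈ (0.413, −0.187) and (0.359, −0.293), block ≈ (0.412, 0.175) at about 13°, hex ≈ (0.464, 0.053). The tape's ring centre comes out at (0.452, −0.054). Sizes agree within 3 mm. I'll put the jaws along world x (yaw ≈ 90°) throughout and do the piston first.

```bash
python3 -m crank '[[0.03,0.035,0,6],[0.03,0.035,0,6],[0.03,0.035,0,6],[0.03,0.035,0,6],[0.02,0.045,0,6],[0.02,0.045,0,6],[0.02,0.045,0,6],[0.02,0.045,0,6],[0.01,0.045,0,6],[0.01,0.045,0,6],[0,0.045,0,6],[0,0.045,0,6]]' 0.75 60
```

```text
time: 1.3
tcp_pos: [0.3735, 0.0363, 0.2506]
tcp_rot: [-3.137, -0.0, 1.604]
force: [1.3, 0.0, -0.0]
grip_width: 0.0644
```

```bash
python3 -m crank '[[0,0.049,0,0],[0,0.049,0,0],[0,0.049,0,0],[-0.005,0.049,0,0],[-0.005,0.049,0,0],[-0.002,0.01,-0.03,0],[0,0,-0.03,0],[0,0,-0.03,0],[0,0,-0.03,0],[0,0,0,0]]'
```

```text
time: 2.3
tcp_pos: [0.356, 0.304, 0.1247]
tcp_rot: [-3.138, -0.001, 1.62]
force: [-0.9, -0.4, -0.4]
grip_width: 0.0638
```

```bash
python3 -m crank '[[0.004,-0.016,-0.01,0],[0,0,-0.02,0],[0,0,-0.01,0],[0,0,0,0]]'
python3 - <<'E'
from h import *
snap('top','p1.png',(95,185,195,265),6);snap('scene');
E
```

```text
time: 2.7
tcp_pos: [0.3614, 0.2884, 0.0867]
tcp_rot: [-3.139, -0.002, 1.62]
force: [-0.2, -0.8, -0.8]
grip_width: 0.0642
```

View pics/p1.png

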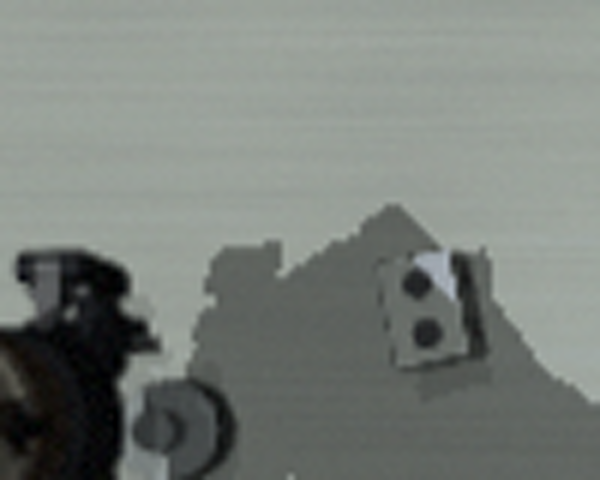

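The finger at (75,290) looks left of the piston at (185,430), as perspective would give at that height. I'll check with the scene camera.

Run:
```python
from h import *
save('scene','p2.png',(290,90,380,180),6)
print([np.round(w('top',(75+.5)/6-.5+95,(290+.5)/6-.5+185,z),3) for z in(.07,.1,.15)])
f=lambda P:np.round((np.array(px('scene',P))-[290,90])*6)
print(f([.3614,.2884,.062]),f([.36,.2885,.05]))
```

```text
[array([0.418, 0.317, 0.07 ]), array([0.417, 0.306, 0.1  ]), array([0.414, 0.288, 0.15 ])]
[306. 370.] [303. 383.]
```

View pics/p2.png

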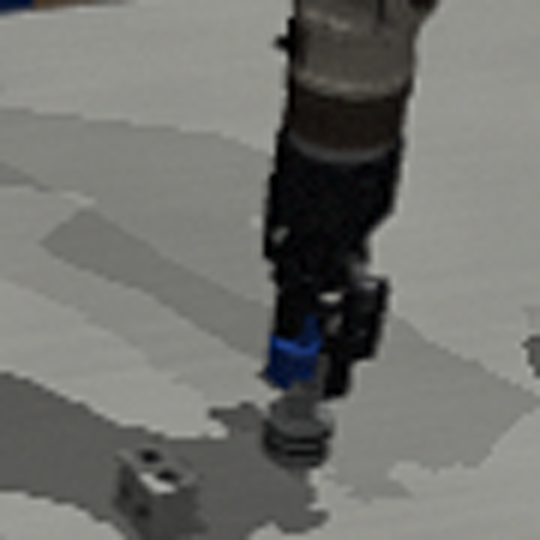

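Run:
```python
from h import *
f=lambda P:np.round((np.array(px('scene',P))-[290,90])*6)
print(f([.400,.290,.068]),f([.415,.290,.1]),f([.36,.2885,.015]))
```

```text
[330. 397.] [344. 369.] [297. 427.]
```

The predicted finger tip (330,397) matches the picture (335,390), and the piston matches too. Descending and gripping.

```bash
python3 -m crank '[[0,0,-0.02,0],[0,0,-0.02,0],[0,0,-0.012,0],[0,0,0,0]]' && python3 -m crank '[[0,0,0,0],[0,0,0,0],[0,0,0,0],[0,0,0,0],[0,0,0,0],[0,0,0,0]]' 0 60
```

```text
time: 3.2
tcp_pos: [0.3663, 0.293, 0.0402]
tcp_rot: [3.132, -0.011, 1.622]
force: [0.1, -0.0, -0.1]
grip_width: 0.0642
time: 3.8
tcp_pos: [0.3666, 0.294, 0.0434]
tcp_rot: [3.131, -0.013, 1.622]
force: [0.1, 0.5, -4.1]
grip_width: 0.0405
```

```bash
python3 -m crank '[[0,0,0,0],[0,0,0,0]]'
python3 - <<'E'
from h import *
snap('scene','p3.png',(290,90,380,180),6);s=ctrl.state();print(s['joints'],s['joint_efforts'],s['moment'])
E
```

```text
time: 4.0
tcp_pos: [0.3666, 0.2939, 0.0432]
tcp_rot: [3.131, -0.013, 1.622]
force: [-0.1, -0.0, -4.1]
grip_width: 0.0407
[ 0.67342575  0.3846198  -0.41441751  0.75594081  0.00393058  2.19296657] [ 7.72198720e-03 -3.92334723e+01  1.96757430e+01 -1.38170966e-01
  2.12045430e-03 -2.59000044e-04] [-0.04735152 -0.02964303  0.01897008]
```

View pics/p3.png

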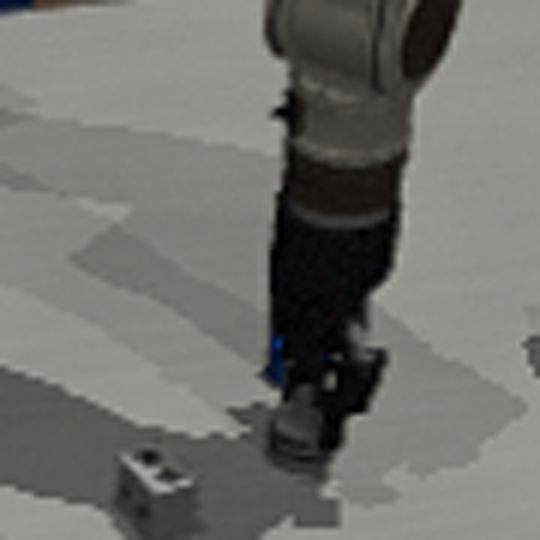

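The piston sits between the pads, with the tips on its body and 4.1 N matching its weight. Now I'll lift and carry it.

```bash
python3 -m crank '[[0,0,0.02,0],[0,0,0.03,0],[0,0,0.04,0],[0.01,-0.02,0.02,0],[0.022,-0.04,0,0],[0.022,-0.04,0,0],[0.022,-0.04,0,0],[0.022,-0.04,0,0],[0.022,-0.04,0,0],[0.022,-0.04,0,0],[0.022,-0.04,0,0],[0.022,-0.04,0,-1]]' && python3 -m crank '[[0.022,-0.04,0,-1],[0.022,-0.04,0,-1],[0.015,-0.025,0,-1],[0.01,-0.01,0,-1],[0,0,0,0]]'
```

```text
time: 5.25
tcp_pos: [0.5539, -0.0554, 0.157]
tcp_rot: [3.13, -0.013, 1.618]
force: [1.1, 0.5, -3.5]
grip_width: 0.0402
time: 5.75
tcp_pos: [0.6256, -0.1834, 0.1533]
tcp_rot: [3.132, -0.012, 1.536]
force: [-1.3, 0.1, -3.2]
grip_width: 0.0404
```

```bash
python3 -m crank '[[0,0.007,-0.02,0],[0,0.006,-0.03,0],[0,0,-0.02,0],[0,0,-0.005,0],[0,0,0,0]]'
python3 - <<'E'
from h import *
snap('scene','p4.png',(185,120,365,240),4)
f=lambda P:np.round((np.array(px('scene',P))-[185,120])*4)
s=ctrl.state()['tcp_pos'];print(s,f(s+[0,0,-.042]),f([.626,-.176,.004]))
E
```

```text
time: 6.25
tcp_pos: [0.6228, -0.1677, 0.0748]
tcp_rot: [3.136, -0.014, 1.538]
force: [0.6, 0.2, -3.0]
grip_width: 0.0408
[ 0.62286241 -0.16774315  0.07517676] [197. 406.] [190. 435.]
```

View pics/p4.png

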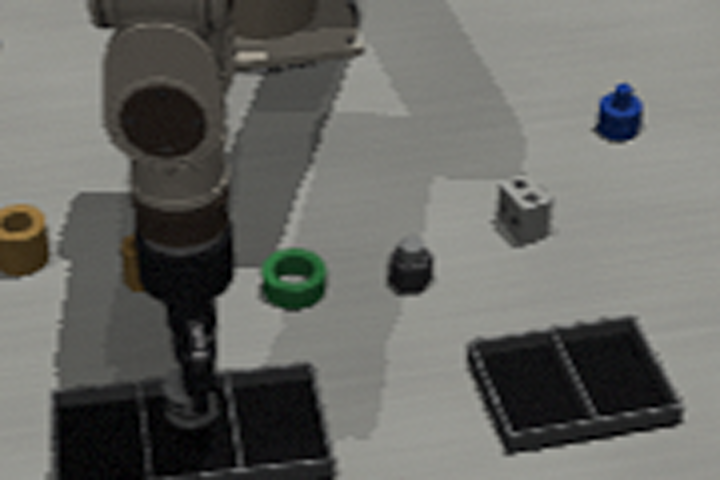

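The piston, at (190,408), hangs centred over the middle compartment, upright, with the wall dividers at 148 and 236. Lowering.

```bash
python3 -m crank '[[0,-0.001,-0.012,0],[0,-0.001,-0.012,0],[0,0,-0.004,0],[0,0,0,0]]'
```

```text
time: 6.7
tcp_pos: [0.625, -0.1702, 0.0485]
tcp_rot: [3.13, -0.013, 1.538]
force: [-0.9, -0.4, -3.8]
grip_width: 0.0404
```

```bash
python3 -m crank '[[0,0,-0.003,0],[0,0,0,0]]'; python3 -m crank '[[0,0,-0.003,0],[0,0,0,0]]'
```

```text
time: 6.9
tcp_pos: [0.6258, -0.1706, 0.0465]
tcp_rot: [3.128, -0.012, 1.538]
force: [0.7, 0.3, -3.5]
grip_width: 0.0405
time: 7.1
tcp_pos: [0.6266, -0.1709, 0.0471]
tcp_rot: [3.125, -0.011, 1.538]
force: [0.9, -0.4, -4.0]
grip_width: 0.0404
```

```bash
python3 -m crank '[[0,0,-0.008,0],[0,0,0,0]]'
```

```text
time: 7.3
tcp_pos: [0.6284, -0.1715, 0.0482]
tcp_rot: [3.118, -0.009, 1.538]
force: [0.8, 0.3, -4.1]
grip_width: 0.0402
```

Run:
```python
from h import *
for i in range(3):
    snap('scene');s=ctrl.state();print({k:np.round(s[k],4) for k in s})
```

```text
{'time': np.float64(7.35), 'joints': array([-0.2727,  0.6708,  0.117 ,  0.9951,  0.0148,  1.3316]), 'joint_vel': array([-0.0008,  0.0287, -0.003 , -0.0394,  0.0014, -0.0015]), 'joint_efforts': array([-3.50000e-03, -5.34140e+01,  2.19371e+01,  2.18400e-01,
        3.48000e-02,  3.00000e-03]), 'tcp_pos': array([ 0.6291, -0.1716,  0.0483]), 'tcp_rot': array([ 3.1168, -0.0092,  1.5376]), 'force': array([ 0.2617,  0.3898, -3.5665]), 'moment': array([-0.0158, -0.0153, -0.0382]), 'grip_width': np.float64(0.0402)}
{'time': np.float64(7.4), 'joints': array([-0.2727,  0.6723,  0.1163,  0.9938,  0.0148,  1.3316]), 'joint_vel': array([-0.0019,  0.0304, -0.0188, -0.0119,  0.0009,  0.0005]), 'joint_efforts': array([ 3.10000e-03, -5.66314e+01,  2.35362e+01,  1.38200e-01,
        4.22000e-02,  1.70000e-03]), 'tcp_pos': array([ 0.6289, -0.1716,  0.0471]), 'tcp_rot': array([ 3.1177, -0.0094,  1.5376]), 'force': array([ 1.1846,  0.2131, -4.2659]), 'moment': array([ 0.0064,  0.0184, -0.0258]), 'grip_width': np.float64(0.0406)}
{'time': np.float64(7.45), 'joints': array([-0.2727,  0.6733,  0.1159,  0.9935,  0.0147,  1.3316]), 'joint_vel': array([ 0.0008,  0.0008,  0.0074,  0.0052, -0.0012, -0.0005]), 'joint_efforts': array([ 1.73700e-01, -5.11840e+01,  2.05861e+01,  6.42000e-02,
        1.86300e-01,  6.70000e-03]), 'tcp_pos': array([ 0.6286, -0.1716,  0.0463]), 'tcp_rot': array([ 3.1187, -0.0095,  1.5375]), 'force': array([-1.7927,  0.7827,  6.4143]), 'moment': array([ 0.0512,  0.2704, -0.008 ]), 'grip_width': np.float64(0.0404)}
```

The piston just touched down: force went from −4 to +6 N at TCP z 0.046. Releasing and lifting.

```bash
python3 -m crank '[[0,0,0,0],[0,0,0,0],[0,0,0,0],[0,0,0,0],[0,0,0,0]]' 0.75 60;  python3 -m crank '[[0,0,0.02,0],[0,0,0.03,0],[0,0,0.04,0],[0,0,0.03,0],[0,0,0,0]]'
```

```text
time: 7.95
tcp_pos: [0.6289, -0.1717, 0.0443]
tcp_rot: [3.12, -0.01, 1.538]
force: [-0.1, -0.1, -0.2]
grip_width: 0.0643
time: 8.45
tcp_pos: [0.6262, -0.1709, 0.1651]
tcp_rot: [3.126, -0.011, 1.538]
force: [0.2, -0.7, 0.1]
grip_width: 0.0637
```

```bash
python3 -m crank '[[-0.045,-0.02,0,0],[-0.045,-0.02,0,0],[-0.045,-0.02,0,0],[-0.045,-0.02,0,0],[-0.045,-0.02,0,0],[-0.03,-0.015,-0.01,0],[-0.01,-0.005,-0.03,0],[0,0,-0.03,0],[0,0,-0.01,0],[0,0,0,0]]' 0.92
```

```text
time: 9.45
tcp_pos: [0.3515, -0.2906, 0.0776]
tcp_rot: [3.127, -0.012, 1.538]
force: [-0.1, 0.7, 1.5]
grip_width: 0.0785
```

```bash
python3 -m crank '[[0.007,-0.002,0,0],[0,0,0,0],[0,0,-0.015,0],[0,0,-0.015,0],[0,0,-0.01,0],[0,0,0,0]]'
python3 - <<'E'
from h import *
snap('top');snap('scene');print(ctrl.state()['tcp_pos'])
a=np.load('top.npz')['frame'][200:290,290:390,::-1];b=np.load('scene.npz')['frame'][100:210,130:240,::-1]
cv2.imwrite('pics/q.png',np.hstack([cv2.resize(a,(400,360)),cv2.resize(b,(360,360))]))
E
```

```text
time: 10.05
tcp_pos: [0.3665, -0.2954, 0.042]
tcp_rot: [3.116, -0.004, 1.544]
force: [0.0, -0.1, 1.1]
grip_width: 0.0787
[ 0.36698397 -0.29596308  0.0429567 ]
```

View pics/q.png

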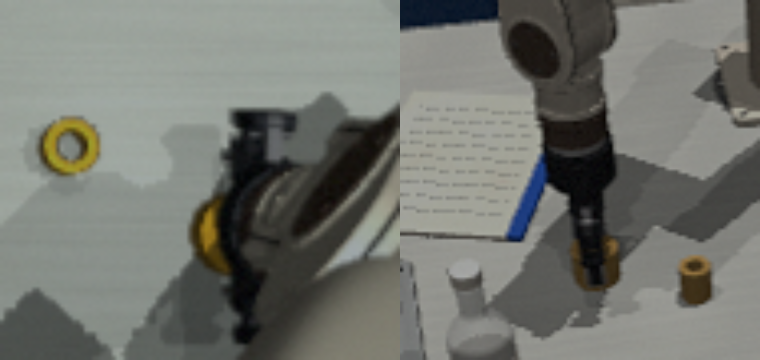

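The fingers straddle the large collar, at (210,235) in the top view and (595,265) in the scene view. Gripping.

```bash
python3 -m crank '[[-0.006,0,-0.006,0],[0,0,0,0],[0,0,0,0],[0,0,0,0],[0,0,0,0],[0,0,0,0]]' 0 80; python3 -m crank '[[0,0,0.02,0],[0,0,0.03,0],[0,0,0.04,0],[0,0,0.03,0],[0,0,0,0]]'
```

```text
time: 10.75
tcp_pos: [0.3602, -0.2964, 0.0382]
tcp_rot: [3.115, -0.001, 1.543]
force: [0.6, 0.0, -1.8]
grip_width: 0.0521
time: 11.25
tcp_pos: [0.3548, -0.2922, 0.1566]
tcp_rot: [3.128, -0.011, 1.543]
force: [1.3, -1.2, -4.7]
grip_width: 0.0526
```

```bash
python3 -m crank '[[0.045,0.006,0,0],[0.045,0.006,0,0],[0.045,0.006,0,0],[0.045,0.006,0,0],[0.045,0.006,0,0],[0.03,0.005,0,0],[0,0,0,0],[0,0,0,0]]'
```

```text
time: 12.05
tcp_pos: [0.608, -0.2496, 0.1325]
tcp_rot: [-3.124, -0.023, 1.539]
force: [-0.6, 0.3, -6.1]
grip_width: 0.0529
```

```bash
python3 -m crank '[[0,0,-0.03,0],[0,0,-0.03,0],[0,0,0,0]]'
```

```text
time: 12.35
tcp_pos: [0.603, -0.249, 0.066]
tcp_rot: [-3.116, -0.025, 1.537]
force: [-2.1, 0.4, -5.9]
grip_width: 0.0524
```

```bash
python3 -m crank '[[0.016,-0.004,0,0],[0.004,0,0,0],[0,0,0,0]]'
```

```text
time: 12.65
tcp_pos: [0.6186, -0.2536, 0.0651]
tcp_rot: [-3.109, -0.027, 1.534]
force: [-0.3, 1.0, -4.7]
grip_width: 0.0526
```

```bash
python3 -m crank '[[0,0,-0.012,0],[0,0,-0.008,0],[0,0,0,0],[0,0,0,0]]'
```

```text
time: 13.05
tcp_pos: [0.6173, -0.2541, 0.0454]
tcp_rot: [-3.11, -0.027, 1.533]
force: [1.0, 0.0, -5.4]
grip_width: 0.0526
```

```bash
python3 -m crank '[[0,0,-0.004,0],[0,0,0,0],[0,0,0,0]]'
```

```text
time: 13.35
tcp_pos: [0.6182, -0.2543, 0.0445]
tcp_rot: [-3.113, -0.026, 1.533]
force: [0.5, -0.2, -5.7]
grip_width: 0.0526
```

```bash
python3 -m crank '[[0,0,-0.005,0],[0,0,-0.003,0],[0,0,0,0]]'
```

```text
time: 13.65
tcp_pos: [0.6188, -0.2544, 0.0441]
tcp_rot: [-3.117, -0.024, 1.533]
force: [0.6, 0.3, -6.5]
grip_width: 0.0528
```

```bash
python3 -m crank '[[0,0,-0.01,0],[0,0,0,0]]'
```

```text
time: 13.85
tcp_pos: [0.6204, -0.2547, 0.0453]
tcp_rot: [-3.125, -0.022, 1.534]
force: [1.7, 0.6, -6.5]
grip_width: 0.0526
```

```bash
python3 -m crank '[[0,0,-0.008,0]]'
python3 - <<'E'
from h import *
for i in range(5):
    snap('scene');s=ctrl.state();print(np.round(s['tcp_pos'],4),np.round(s['tcp_rot'],3),s['force'][2])
E
```

```text
time: 13.95
tcp_pos: [0.6221, -0.2551, 0.0424]
tcp_rot: [-3.13, -0.021, 1.534]
force: [-16.3, 7.2, 49.4]
grip_width: 0.0524
[ 0.6221 -0.2552  0.0427] [-3.13  -0.021  1.534] 24.283865715379836
[ 0.6221 -0.2552  0.0427] [-3.13  -0.021  1.534] 25.2428158275288
[ 0.6221 -0.2552  0.0427] [-3.13  -0.021  1.534] 24.932985022418862
[ 0.622  -0.2552  0.0427] [-3.13  -0.021  1.534] 24.66763206640809
[ 0.6221 -0.2552  0.0427] [-3.13  -0.021  1.534] 24.985438937021303
```

Down firmly on the floor. Releasing and moving to the hex plug.

```bash
python3 -m crank '[[0,0,0.001,0],[0,0,0,0],[0,0,0,0],[0,0,0,0],[0,0,0,0]]' 0.78 60;  python3 -m crank '[[0,0,0.02,0],[0,0,0.03,0],[0,0,0.04,0],[0,0,0.03,0],[0,0,0,0]]'
```

```text
time: 14.7
tcp_pos: [0.6242, -0.2559, 0.0425]
tcp_rot: [-3.134, -0.019, 1.534]
force: [-0.3, 0.1, 0.7]
grip_width: 0.0667
time: 15.2
tcp_pos: [0.6208, -0.2545, 0.1593]
tcp_rot: [-3.123, -0.024, 1.534]
force: [1.4, 0.5, 0.5]
grip_width: 0.0667
```

```bash
python3 -m crank '[[-0.022,0.043,0,0],[-0.022,0.043,0,0],[-0.022,0.043,0,0],[-0.022,0.043,0,0],[-0.022,0.043,0,0],[-0.022,0.043,0,0],[-0.012,0.025,-0.01,-1],[0,0.01,-0.02,-1],[0,0,-0.03,0],[0,0,-0.01,0],[0,0,0,0]]' 0.7
python3 - <<'E'
from h import *
snap('top');s=ctrl.state()
save('top','t2.png',(95,125,375,275),2.8);print(s['tcp_pos'],s['tcp_rot'])
E
```

```text
time: 16.3
tcp_pos: [0.4653, 0.0464, 0.075]
tcp_rot: [-3.112, -0.024, 1.496]
force: [-0.5, 0.4, -0.2]
grip_width: 0.0597
[0.4654255 0.0462574 0.0754164] [-3.11222507 -0.02404712  1.49595905]
```

View pics/t2.png

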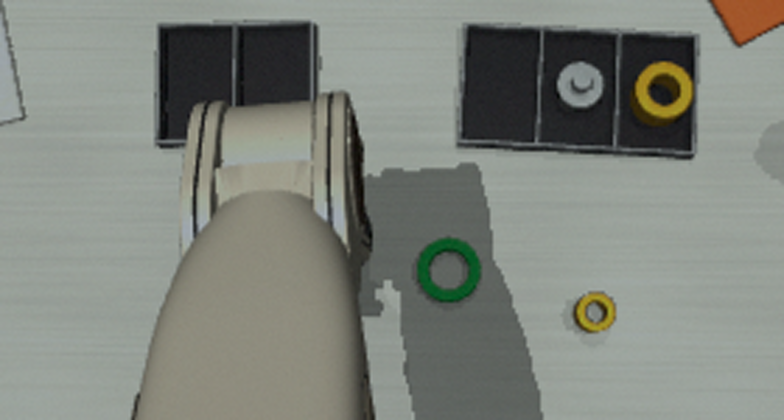

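The piston at (580,86) and the large collar at (664,93) stand well inside their compartments. Correcting y and going down on the hex plug.

```bash
python3 -m crank '[[0,0.007,-0.005,0],[0,0,-0.015,0],[0,0,-0.015,0],[0,0,-0.01,0],[0,0,0,0]]'
```

```text
time: 16.85
tcp_pos: [0.4708, 0.0535, 0.0327]
tcp_rot: [-3.122, -0.026, 1.492]
force: [-0.3, -0.7, -0.3]
grip_width: 0.0598
```

```bash
python3 -m crank '[[-0.006,0,0,0],[0,0,0,0],[0,0,0,0],[0,0,0,0],[0,0,0,0],[0,0,0,0]]' 0 60; python3 -m crank '[[0,0,0.02,0],[0,0,0.03,0],[0,0,0.04,0],[0,0,0.03,0],[0,0,0,0]]'
```

```text
time: 17.45
tcp_pos: [0.4652, 0.0534, 0.0348]
tcp_rot: [-3.124, -0.027, 1.492]
force: [0.1, 0.2, -2.2]
grip_width: 0.0348
time: 17.95
tcp_pos: [0.4623, 0.0532, 0.1569]
tcp_rot: [-3.118, -0.026, 1.491]
force: [0.3, 0.5, -3.1]
grip_width: 0.0347
```

```bash
python3 -m crank '[[0.034,-0.031,0,0],[0.034,-0.031,0,0],[0.034,-0.031,0,0],[0.034,-0.031,0,0],[0.025,-0.022,0,0],[0.005,-0.003,-0.02,0],[0,0,-0.03,0],[0,0,-0.03,0],[0,0,0,0]]'
```

```text
time: 18.85
tcp_pos: [0.6288, -0.1027, 0.0624]
tcp_rot: [-3.107, -0.027, 1.493]
force: [-1.6, 0.9, -2.4]
grip_width: 0.0347
```

```bash
python3 -m crank '[[0,0,-0.012,0],[0,0,-0.008,0],[0,0,-0.003,0]]'
python3 - <<'E'
from h import *
for i in range(4):
    snap('scene');s=ctrl.state();print(np.round(s['tcp_pos'],4),np.round(s['tcp_rot'],3),s['force'][2])
E
```

```text
time: 19.15
tcp_pos: [0.6289, -0.1024, 0.0382]
tcp_rot: [-3.107, -0.027, 1.493]
force: [0.1, 0.7, -1.7]
grip_width: 0.0348
[ 0.629  -0.1024  0.0384] [-3.107 -0.027  1.493] -2.209013956403675
[ 0.6293 -0.1025  0.039 ] [-3.108 -0.027  1.493] -2.473077192371467
[ 0.6295 -0.1025  0.0394] [-3.108 -0.027  1.493] -1.5185378511964591
[ 0.6296 -0.1026  0.0396] [-3.109 -0.027  1.493] -2.4488855890956343
```

```bash
python3 -m crank '[[0,0,-0.004,0]]'
python3 - <<'E'
from h import *
for i in range(4):
    snap('scene');s=ctrl.state();print(np.round(s['tcp_pos'],4),s['force'][2])
E
```

```text
time: 19.45
tcp_pos: [0.6305, -0.1027, 0.0378]
tcp_rot: [-3.111, -0.027, 1.493]
force: [-10.5, 0.6, 23.5]
grip_width: 0.0349
[ 0.6305 -0.1027  0.0379] 4.639817149239789
[ 0.6305 -0.1027  0.038 ] 4.642283202821403
[ 0.6305 -0.1027  0.0379] 5.390185456224524
[ 0.6304 -0.1027  0.038 ] 5.0258954796469695
```

```bash
python3 -m crank '[[0,0,0,0],[0,0,0,0],[0,0,0,0],[0,0,0,0]]' 0.7 60;  python3 -m crank '[[0,0,0.02,0],[0,0,0.03,0],[0,0,0.04,0],[0,0,0.03,0],[-0.02,-0.008,0,0],[-0.042,-0.016,0,0],[-0.042,-0.016,0,0],[-0.042,-0.016,0,0],[-0.042,-0.016,0,0],[-0.025,-0.01,0,0],[0,0,-0.03,0],[0,0,-0.02,0]]'
```

```text
time: 20.05
tcp_pos: [0.6327, -0.103, 0.041]
tcp_rot: [-3.118, -0.026, 1.494]
force: [0.5, 0.5, 0.1]
grip_width: 0.0597
time: 21.25
tcp_pos: [0.4136, -0.1871, 0.1159]
tcp_rot: [-3.128, -0.022, 1.495]
force: [-0.1, 0.2, -0.5]
grip_width: 0.0598
```

```bash
python3 -m crank '[[0,0,-0.02,0],[0,0,0,0]]'
```

```text
time: 21.45
tcp_pos: [0.4115, -0.1868, 0.0937]
tcp_rot: [-3.125, -0.023, 1.494]
force: [-0.5, 0.4, 0.3]
grip_width: 0.06
```

```bash
python3 -m crank '[[0,0,-0.02,0],[0,0,-0.02,0],[0,0,-0.013,0],[0,0,0,0]]'
```

```text
time: 21.85
tcp_pos: [0.4143, -0.1879, 0.0426]
tcp_rot: [-3.13, -0.021, 1.494]
force: [-0.5, -0.5, -0.3]
grip_width: 0.0596
```

```bash
python3 -m crank '[[-0.001,0,-0.005,0],[0,0,0,0],[0,0,0,0],[0,0,0,0],[0,0,0,0],[0,0,0,0]]' 0 60; python3 -m crank '[[0,0,0.02,0],[0,0,0.03,0],[0,0,0.04,0],[0,0,0.03,0],[0.01,0.02,0,0],[0.025,0.04,0,0],[0.025,0.04,0,0],[0.025,0.04,0,0],[0.025,0.04,0,0],[0.025,0.04,0,0],[0.025,0.04,0,0]]'
```

```text
time: 22.45
tcp_pos: [0.4155, -0.1887, 0.0406]
tcp_rot: [-3.134, -0.019, 1.495]
force: [0.2, 0.9, -1.6]
grip_width: 0.0336
time: 23.55
tcp_pos: [0.5754, 0.0764, 0.1664]
tcp_rot: [-3.134, -0.018, 1.481]
force: [0.2, -0.8, -1.4]
grip_width: 0.0334
```

```bash
python3 -m crank '[[0.028,0.018,0,0],[0.022,0.012,0,1],[0.005,0,-0.02,1],[0,0,-0.03,0],[0,0,-0.03,0],[0,0,-0.01,0],[0,0,0,0]]'
```

```text
time: 24.25
tcp_pos: [0.6345, 0.1174, 0.0717]
tcp_rot: [-3.136, -0.02, 1.53]
force: [-0.1, 0.4, -1.4]
grip_width: 0.0334
```

```bash
python3 -m crank '[[0,-0.004,-0.012,0],[0,0,-0.01,0],[0,0,-0.004,0]]'
python3 - <<'E'
from h import *
for i in range(4):
    snap('scene');s=ctrl.state();print(np.round(s['tcp_pos'],4),s['force'][2])
E
```

```text
time: 24.55
tcp_pos: [0.6366, 0.113, 0.0475]
tcp_rot: [-3.141, -0.021, 1.529]
force: [0.0, 1.2, -2.3]
grip_width: 0.0337
[0.6363 0.1128 0.0471] -3.3170770879126104
[0.6363 0.1129 0.0476] -2.1849293427846166
[0.6367 0.1131 0.0481] -2.2227660909935434
[0.6369 0.1132 0.0484] -2.104165519904345
```

```bash
python3 -m crank '[[0,0,-0.006,0]]'
python3 - <<'E'
from h import *
for i in range(4):
    snap('scene');s=ctrl.state();print(np.round(s['tcp_pos'],4),s['force'][2])
E
```

```text
time: 24.85
tcp_pos: [0.6382, 0.1135, 0.0439]
tcp_rot: [3.138, -0.022, 1.529]
force: [-0.3, 0.2, -2.0]
grip_width: 0.0334
[0.6381 0.1134 0.0431] -0.27183836540909373
[0.6379 0.1134 0.0431] -0.7696439736054352
[0.6378 0.1134 0.0431] 0.08037276710892761
[0.6378 0.1134 0.0431] -0.06825156255372589
```

Touched down. Releasing, then the block, turning the jaws +15°.

```bash
python3 -m crank '[[0,0,0,0],[0,0,0,0],[0,0,0,0],[0,0,0,0]]' 0.7 60;  python3 -m crank '[[0,0,0.02,0],[0,0,0.03,0],[0,0,0.04,0],[0,0,0.03,0],[-0.02,0.005,0,3],[-0.042,0.012,0,3],[-0.042,0.012,0,3],[-0.042,0.012,0,3],[-0.042,0.012,0,3],[-0.025,0.006,0,0],[0,0,-0.02,0],[0,0,-0.02,0]]' 0.8
```

```text
time: 25.45
tcp_pos: [0.6375, 0.1135, 0.0436]
tcp_rot: [3.14, -0.021, 1.53]
force: [-0.5, -0.9, -0.1]
grip_width: 0.0597
time: 26.65
tcp_pos: [0.416, 0.1734, 0.1289]
tcp_rot: [3.133, -0.022, 1.802]
force: [-0.2, -1.0, -0.1]
grip_width: 0.0682
```

```bash
python3 -m crank '[[0,0,-0.02,0],[0,0,-0.01,0],[0,0,0,0]]'
```

```text
time: 26.95
tcp_pos: [0.4137, 0.1731, 0.0968]
tcp_rot: [3.136, -0.022, 1.803]
force: [0.1, 0.6, 0.2]
grip_width: 0.0689
```

```bash
python3 -m crank '[[-0.002,0.002,-0.02,0],[0,0,-0.02,0],[0,0,-0.015,0],[0,0,0,0]]'
python3 - <<'E'
from h import *
snap('top');snap('scene');print(ctrl.state()['tcp_pos'])
a=np.load('top.npz')['frame'][125:250,95:235,::-1];b=np.load('scene.npz')['frame'][120:240,240:370,::-1]
cv2.imwrite('pics/b.png',np.hstack([cv2.resize(a,(403,360)),cv2.resize(b,(390,360))]))
E
```

```text
time: 27.35
tcp_pos: [0.4151, 0.1762, 0.0436]
tcp_rot: [3.129, -0.023, 1.802]
force: [-0.0, -0.1, 0.1]
grip_width: 0.0684
[0.41647972 0.17676444 0.04520004]
```

View pics/b.png

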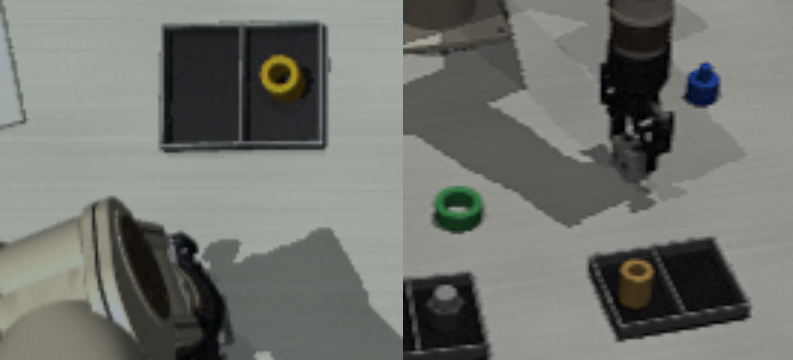

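The small collar at (282,77) and the hex plug at (447,303) are upright in their compartments, and the fingers straddle the block. Gripping.

```bash
python3 -m crank '[[-0.004,0,-0.006,0],[0,0,0,0],[0,0,0,0],[0,0,0,0],[0,0,0,0],[0,0,0,0]]' 0 60; python3 -m crank '[[0,0,0.02,0],[0,0,0.03,0],[0,0,0.04,0],[0,0,0.03,0],[0.02,0,0,-3],[0.045,0.003,0,-3],[0.045,0.003,0,-3],[0.045,0.003,0,-3],[0.03,0.003,0,0],[0.02,0.002,0,0]]'
```

```text
time: 28.05
tcp_pos: [0.4143, 0.1776, 0.042]
tcp_rot: [3.121, -0.025, 1.802]
force: [-0.9, -0.4, -0.9]
grip_width: 0.0452
time: 29.05
tcp_pos: [0.6202, 0.19, 0.1661]
tcp_rot: [3.127, -0.025, 1.586]
force: [-0.1, 0.3, -1.0]
grip_width: 0.0448
```

```bash
python3 -m crank '[[0.005,0,-0.02,0],[0,0,-0.03,0],[0,0,-0.03,0],[0,0,-0.012,0],[0,0,0,0]]'
```

```text
time: 29.55
tcp_pos: [0.6293, 0.1896, 0.0693]
tcp_rot: [3.125, -0.025, 1.584]
force: [-0.9, -0.3, -0.4]
grip_width: 0.0448
```

Floor contact is expected near 0.046.

```bash
python3 -m crank '[[0,0.001,-0.012,0],[0,0,-0.008,0],[0,0,-0.005,0]]'
python3 - <<'E'
from h import *
for i in range(4):
    snap('scene');s=ctrl.state();print(np.round(s['tcp_pos'],4),s['force'][2])
E
```

```text
time: 29.85
tcp_pos: [0.6314, 0.1915, 0.0462]
tcp_rot: [3.12, -0.026, 1.585]
force: [-0.9, 0.2, -1.2]
grip_width: 0.0448
[0.6307 0.1913 0.0452] -1.9186689473808636
[0.6307 0.1913 0.0456] -1.3061138117002338
[0.6309 0.1913 0.0461] -1.614428502018646
[0.6312 0.1914 0.0465] -1.408273802505219
```

```bash
python3 -m crank '[[0,0,-0.006,0]]'
python3 - <<'E'
from h import *
for i in range(3):
    snap('scene');s=ctrl.state();print(np.round(s['tcp_pos'],4),s['force'][2])
E
```

```text
time: 30.15
tcp_pos: [0.6323, 0.1918, 0.0444]
tcp_rot: [3.117, -0.028, 1.585]
force: [-11.8, -4.0, 41.3]
grip_width: 0.0449
[0.6322 0.1917 0.0446] 13.58188227750621
[0.6322 0.1917 0.0446] 14.242541054302796
[0.6322 0.1917 0.0446] 14.110569075221303
```

Down. Release, lift, and back off so the camera can see.

```bash
python3 -m crank '[[0,0,0,0],[0,0,0,0],[0,0,0,0],[0,0,0,0],[0,0,0,0]]' 0.75 60;  python3 -m crank '[[0,0,0.02,0],[0,0,0.03,0],[0,0,0.04,0],[0,0,0.04,0],[-0.04,0,0.03,0],[-0.045,0,0,0],[-0.045,0,0,0],[-0.045,0,0,0],[-0.045,0,0,0],[-0.03,0,0,0],[0,0,0,0],[0,0,0,0]]'
python3 - <<'E'
from h import *
snap('top','f1.png',(95,75,375,275),2.8);snap('scene','f2.png',(135,120,375,290),3.2)
E
```

```text
time: 30.8
tcp_pos: [0.6345, 0.1924, 0.0478]
tcp_rot: [3.11, -0.03, 1.585]
force: [0.1, 0.3, 0.3]
grip_width: 0.0642
time: 32.0
tcp_pos: [0.3742, 0.1902, 0.2059]
tcp_rot: [3.116, -0.029, 1.584]
force: [0.5, 0.5, 0.5]
grip_width: 0.0641
```

View pics/f1.png

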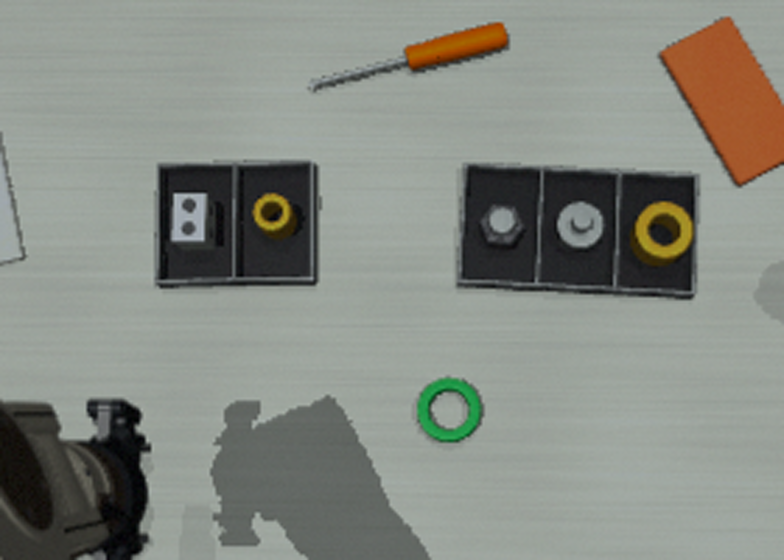

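View pics/f2.png

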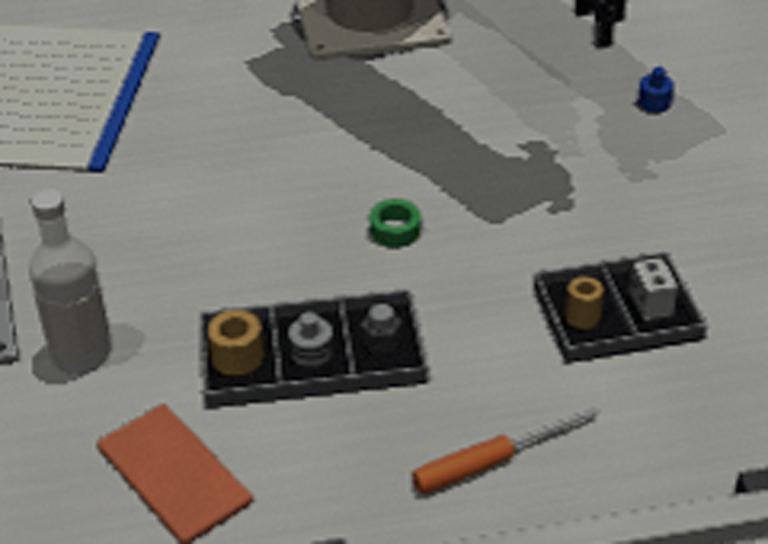

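All five parts stand upright in their compartments: in f1 the block is at (190,218), small collar (273,213), hex (502,225), piston (580,225) and large collar (664,230). Tape, screwdriver, bottle and the blue twin look unmoved, so I'm handing in.

```bash
python3 -c "
from bench import ctrl
print(ctrl.close_job())"
```

```text
the job is handed in; nothing more can be done
None
```

Both kits are made up and the job is handed in, after about 32 s of the 115 s of robot time.

- **Three-compartment tray:** the piston is in the middle, the large collar in the end compartment nearer the bottle, and the hexagon plug in the other end.
- **Two-compartment tray:** the small collar is in the compartment nearer the three-compartment tray, and the port block is in the other.

**Last checks:** the final top and scene pictures show all five parts upright inside their compartments. The tape roll, screwdriver, bottle and blue piston lookalike look undisturbed. The gripper was open, clear of everything, and read about zero force.

**What was off:**
- **Forces:** setting down gave brief wrist-force peaks of about 52 N for the large collar and 43 N for the port block, below the 120 N limit. These went through the held part, not the arm or gripper body.
- **Grip widths:** readings came out 1–3.5 mm under the given part sizes, and I did not track down why.
- **Tool tilt:** the tool drifted up to about 2° from vertical during slow moves, but the parts stood upright once released.

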